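Put the spirit level away in the bench drawer

TASK

Pull the drawer of the low grey drawer unit right out to its stop, then lay the spirit level flat, bubble upwards, in the empty front compartment, lowering it in rather than dropping it. Then slide the drawer gently and fully shut, without slamming it, and leave the other things on the bench where they are.

Things in the scene. Friction and masses are not known exactly. Their poses are not given: they have to be found in the camera images.
- level: Small yellow spirit level, a plain bar 18 wide (its x) x 100 long (its y) x 24 high (z), loose, on the bench to the left or to the right of the drawer unit; origin at the centre of its underside, z up (bubble side). About 0.06 kg; grasp it across its 18 mm width.
- unit: Low grey sheet-steel drawer unit with one drawer, fixed to the bench: 200 deep (its x) x 216 wide (its y) x 78 high, with a rim 4 mm higher along the sides and back of its top; origin at the centre of its underside on the bench. Its front is the plane x = -100 mm of its own frame and looks towards the robot; the drawer slides out along its own -x.
- drawer (a joint): How far the drawer is out, in m: 0 = fully shut, 0.13 = right out at its stop. It starts partly open. It slides against about 2 N of friction plus 6 N per m/s, has no spring or latch, and stays where it is left.
- slot (a point): Centre of the floor of the drawer's empty front left compartment, moving with the drawer; axes as the unit's (x to the back, y left, z up). Floor 18 mm above the bench, 75 mm (x, from front panel to a divider) by 125 mm (y). Left wall 32 mm above the floor, dividers behind and right 30 mm. The compartments to the right (tape roll) and behind (screwdriver, marker) are taken; those things are fixed.
- panel_top (a point): Middle of the top edge of the drawer's front panel, moving with the drawer, 72 mm above the bench (54 mm above the compartment's floor); the panel is 8 mm thick in x, so its faces lie 4 mm either side of this point. The unit's front edge lies 4 mm plus the drawer's opening behind this point: between the two the compartments are open from above; further back the unit's top covers them.
- pull (a point): Middle of the horizontal steel bar handle (round, 9 mm thick, its straight part 96 mm along y) on the drawer's front, moving with the drawer; 28 mm in front of the panel's outer face, 44 mm above the bench; axes as the unit's.
- brush: Dust brush with a wooden handle, 28 x 133 x 22, long along its y, loose on the bench on the other side of the unit from the spirit level; origin at the centre of its underside. Leave alone.
- blower: Black rubber bulb blower standing on the bench, 58 across, 92 high; origin at the centre of its underside. Leave alone.
- meter: Yellow and black multimeter lying on the bench near its front left corner, 142 x 70 x 38 (x, y, z); origin at the centre of its underside. Leave alone.

How it is judged:
On the way, in this order (a step that is already met when the one before it is completed fails the run):
1. the drawer is pulled right out (more than 115 mm) (value of joint drawer above 0.115 m), for 0.2 s.
2. the spirit level lies flat in the empty front compartment, released, with the drawer still out (x of level in the frame of slot between -0.03 and 0.03 m and y of level in the frame of slot between -0.018 and 0.018 m and z of level in the frame of slot between -0.006 and 0.006 m and angle between level's own z axis and vertical below 0.15 rad and contact force between the fingers and level below 0.2 N and value of joint drawer above 0.08 m), for 0.2 s.
At the end, for the whole second after the job is handed in: The drawer is shut to within 4 mm; the spirit level lies at rest on the floor of the front left compartment (origin within 30 mm in x, 18 mm in y and 6 mm in height of the compartment's centre), bubble side up within 0.15 rad, released (x of level in the frame of slot between -0.03 and 0.03 m and y of level in the frame of slot between -0.018 and 0.018 m and z of level in the frame of slot between -0.006 and 0.006 m and angle between level's own z axis and vertical below 0.15 rad and contact force between the fingers and level below 0.2 N and value of joint drawer below 0.004 m and linear speed of level below 0.02 m/s); the robot touches nothing.
It fails at once if the drawer is slammed (closing faster than 0.5 m/s) (velocity of joint drawer below -0.5 m/s).
It fails at once if the spirit level is let go more than 30 mm above the drawer floor (contact force between the fingers and level below 0.2 N and horizontal distance between level and slot below 0.1 m and z of level in the frame of slot above 0.03 m).
It fails at once if another thing on the bench is shifted by more than 40 mm (distance of any of brush, blower, meter from where it was at the start of the episode above 0.04 m).
It also fails if it takes over 66 s, if anything falls off the work surface, if the arm or the gripper's body presses on something with over 40 N, if the wrist force passes 120 N, or if a joint passes its speed limit or range.

ROBOT

A 6-joint arm with a two-finger parallel gripper is mounted at the origin on a cart in front of the work surface, level with it; the furniture and walls round the work are solid. World frame = base frame: x ahead of the robot, y to its left, z up, the work surface at z = 0. Lengths are in m, angles in rad, forces in N, time in s.
With the tool pointing down it reaches from about 0.3 to 0.775 m from the base axis. Payload 14.6 kg.
Tool frame: the origin (TCP) lies at the very end of the fingers, on their centre line; the grasp point (between the pads) lies 19 mm behind it; z points along the fingers, y is the line along which they close (so a half turn about z gives the same grasp; the last joint's range is limited). The gripper opens to 94 mm and grips with 3 to 60 N. Pads are 16 mm wide; open, the fingers measure 119 mm over their backs; the gripper's body (75 mm by 177 mm) begins 78 mm behind the grasp point.
Start: joints at [-1.382, 0.3, 1.521, -0, 1.321, -0.067], TCP at [0.139, -0.532, 0.173] pointing down, gripper open.
Joint ranges: [-3.03, 3.03], [-0.79, 2.21], [0.23, 2.52], [-1.04, 4.18], [0, 3.07], [-2.55, 2.55]. Speed limits (rad/s): [2.22, 2.22, 2.57, 3.14, 3.14, 3.14].

INTERFACE

Orientations are given as [roll, pitch, yaw] about the fixed x, y, z axes, in that order (R = Rz(yaw) Ry(pitch) Rx(roll)).
In Python, from station import ctrl, camera, camera_info, finder gives the robot as it stands.
- The arm moves only by the tool carry_out, never from a script. Its argument "motion" is a list of rows, each a list of 2 entries, a list of its own where there are three numbers: the shift along the tool's x, y, z as a fraction of full scale, then the turn about the tool's z as a fraction of full scale. A call has 1 to 12 rows; each row is the pose to reach, as a shift and turn from the pose commanded when the call began, along the tool's axes at that moment, turning the shorter way round; what a row does not reach only later rows make up. Full scale, the value 1, is 200 mm for a shift and 360 degrees for a turn. A row lasts 1/10 s, in which the tool goes at most 50 mm and 8.59 degrees, less where a joint would pass 70% of its speed; a pose out of reach is approached as far as the arm can. A call with a number of a shift or a turn outside -1 to 1 is refused whole. A call with a gripper value outside its range is refused whole. "hand" is the closure, from -1 (fully open) to 1 (shut), set as the call begins (left out, the last holds). The fingers move at their own pace and stop on an object; "force" is the grip in N (left out, the last holds). Time passes only in rows, so rows that repeat a pose let the fingers close. It gives the time, the measured TCP pose, the force, the opening and the grip force at its end, in the units of the state.
- ctrl.get_obs(): the state, without advancing time (a new reading comes with each control period).
- camera(name): name is "scene" or "top"; returns (picture, depth): 420x560x3 uint8, blue, green, red; 420x560 float32, m along the optical axis (not along the pixel's ray), 0 where there is no reading.
- camera_info(name): a dict with "camera_matrix" (3x3 intrinsics, pixels), "dist_coeffs" ([k1, k2, p1, p2, k3] as OpenCV has them; the pictures are not rectified), "origin" and "attitude" of the camera in the world. Camera axes: x right, y down, z forward; pixel columns grow to the right and rows downward; lengths in m; the calibration is good to about 2 mm. A picture is of the moment at which its call begins. camera_info takes no time and is no camera call.
- ctrl.hand_in(): hands the job in; it is judged then, once.
Trained networks look in the newest picture that a camera, given by its name, has taken for a name from the list of things; names that differ only in an ending like _2 or _b are one class to them, and where a whole thing is asked for, a point or a joint stands for the part that bears it (a point fixed in the world has none). Each returns a list of dicts, best first, with "conf" (0 to 1); they miss things now and then, are a little off and sometimes report something else, mostly with a low value. They report only what shows in the picture. A call takes as long as a camera call.
- finder.boxes_of(camera, query): "location" ([column, row] in pixels, amid what is visible of it).
- finder.cut_out(camera, query): "mask" (420x560 bool, what is visible of it) and "location" ([column, row] in pixels, amid what is visible of it).
- finder.pinpoint(camera, query): "location" ([column, row] in pixels: a listed point, or the origin of a listed thing).
The state is a dict: "time_s": time; "qpos": joint angles; "joint_vel": joint speeds; "tau": joint torques, N m; "ee_pos": TCP position; "eef_rot": TCP orientation; "force": force on the tool from outside, world axes, zero at the start; "moment": the same for the moment, N m; "grip_width": finger opening in m; "grip_force": force on a finger pad.
Only numpy, scipy, OpenCV 4.12 (cv2) and the standard library are available. Lean on these libraries where they do the work, as an engineer would, in place of code of your own. Each camera call takes 0.05 s, during which the arm holds its last target. There are 200 camera calls.

## Working session

There is one attempt and no reset: what is moved stays moved. The work goes in short steps, Python scripts to look and compute and a tool call to move; the robot and the scene stay as the last step left them, time stands still between calls to the robot, and variables do not carry over. Pictures are saved under pics/ and viewed, at most 10 in all, crops included, and the job is handed in when it is done.

Besides the shell and the picture viewer there is one more tool, called after ">>>" as a command line: name --argument value ..., lists and objects as JSON in quotes. carry_out: Moves the arm, as the interface text tells. Its arguments: {"type":"object","properties":{"motion":{"type":"array","items":{"type":"array"}},"hand":{"type":"number"},"force":{"type":"number"}},"required":["motion"]}

```bash
mkdir -p pics; cat > h.py <<'E'
import numpy as np, cv2
from station import ctrl, camera, camera_info, finder
from scipy.spatial.transform import Rotation as R
def cam(n):
    i=camera_info(n); K=np.array(i["camera_matrix"],float); d=np.array(i["dist_coeffs"],float)
    a=np.array(i["attitude"],float)
    Rm=a if a.shape==(3,3) else (R.from_euler('xyz',a).as_matrix() if a.size==3 else R.from_quat(a).as_matrix())
    return K,d,np.array(i["origin"],float),Rm
def rays(n,px):
    K,d,o,Rm=cam(n); u=cv2.undistortPoints(np.array(px,float).reshape(-1,1,2),K,d)[:,0]
    return o,np.c_[u,np.ones(len(u))]@Rm.T
def atz(n,px,z):
    o,r=rays(n,px); return o+r*((z-o[2])/r[:,2])[:,None]
def atdepth(n,px,dep):
    o,r=rays(n,px); return o+r*np.array(dep,float).reshape(-1,1)
def maskpts(n,m,dep):
    v,u=np.nonzero(m&(dep>0)); return atdepth(n,np.c_[u,v],dep[v,u])
E
python3 - <<'E'
from h import *
np.set_printoptions(precision=4,suppress=True)
print(ctrl.get_obs())
for n in("scene","top"):
    print(n,camera_info(n))
    p,d=camera(n); cv2.imwrite(f"pics/{n}0.png",p); np.save(f"pics/{n}0.npy",d)
    for q,z in(("level",0),("brush",0),("blower",0),("meter",0),("pull",.044),("panel_top",.072),("slot",.018),("unit",0)):
        for r in finder.pinpoint(n,q)[:2]:
            print(q,round(r["conf"],2),np.round(r["location"],1),atz(n,[r["location"]],z)[0])
    for r in finder.cut_out(n,"level")[:2]:
        P=maskpts(n,r["mask"],d); t=P[P[:,2]>.018]
        print("mask",r["conf"],r["mask"].sum(),np.median(P,0),P.min(0),P.max(0))
        if len(t)>5: print(len(t),t.mean(0),cv2.minAreaRect((t[:,:2]*1000).astype(np.float32)))
E
```

```text
{'time_s': 0.0, 'qpos': array([-1.3816,  0.3005,  1.5216,  0.    ,  1.3207, -0.0666]), 'joint_vel': array([-0.0008, -0.0028, -0.0009, -0.    , -0.0014, -0.0003]), 'tau': array([  0.0016, -53.1809, -35.2738,   0.0709,   0.0244,  -0.0001]), 'ee_pos': array([ 0.1391, -0.5318,  0.1728]), 'eef_rot': array([-3.1404, -0.0001,  0.2558]), 'force': array([ 0.3956, -0.5733, -0.9728]), 'moment': array([-0.0084, -0.0241, -0.0789]), 'grip_force': 0.0, 'grip_width': 0.09424809899175197}
scene {'camera_matrix': array([[440.2165,   0.    , 276.1354],
       [  0.    , 440.2165, 211.0293],
       [  0.    ,   0.    ,   1.    ]]), 'dist_coeffs': array([-0.0891,  0.    ,  0.    ,  0.    ,  0.    ]), 'origin': array([0.0493, 0.8582, 1.0444]), 'attitude': array([-2.354 ,  0.0161, -2.6107])}
level 0.53 [233.9 297.1] [0.5243 0.3181 0.    ]
brush 0.61 [320.  181.8] [ 0.5329 -0.2443  0.    ]
blower 0.59 [181.9 268.2] [0.7181 0.3112 0.    ]
meter 0.82 [281.9 322.6] [0.3658 0.3216 0.    ]
pull 0.66 [265.5 232.4] [0.5532 0.0962 0.044 ]
panel_top 0.65 [262.9 220.3] [0.5722 0.0786 0.072 ]
slot 0.8 [245.6 234.1] [0
[... 522 characters left out ...]
), 'attitude': array([-2.9742, -0.0056, -1.5665])}
level 0.55 [171.6 230.3] [0.5186 0.3271 0.    ]
brush 0.69 [375.8 229.1] [ 0.5249 -0.2522  0.    ]
blower 0.91 [181.3 167.1] [0.7038 0.3078 0.    ]
blower 0.68 [257.6 204.9] [0.5932 0.0846 0.    ]
meter 0.64 [167.9 286.3] [0.3622 0.3298 0.    ]
pull 0.55 [257.1 220.3] [0.5417 0.083  0.044 ]
panel_top 0.85 [259.7 206.7] [0.5744 0.0751 0.072 ]
slot 0.83 [248.5 195.8] [0.6158 0.1098 0.018 ]
unit 0.91 [265.7 153.9] [0.7452 0.063  0.    ]
mask 0.8 253 [0.52   0.3266 0.0191] [ 0.4931  0.2799 -0.0047] [0.5511 0.3811 0.0291]
167 [0.5208 0.3265 0.0205] ((520.8585815429688, 327.38616943359375), (100.2269515991211, 17.72675132751465), 64.9719467163086)
```

```bash
python3 - <<'E'
import cv2
p=cv2.imread("pics/top0.png")[90:330,110:430]
cv2.imwrite("pics/topc.png",cv2.resize(p,None,fx=2.5,fy=2.5,interpolation=cv2.INTER_CUBIC))
E
cat > m.py <<'E'
# precise unit/drawer geometry from the depth pictures
from h import *
np.set_printoptions(precision=4,suppress=True)
for n in("top","scene"):
    d=np.load(f"pics/{n}0.npy"); p=maskpts(n,d>0,d)
    s=p[(p[:,2]>.07)&(p[:,2]<.086)&(p[:,0]>.6)&(p[:,0]<.9)&(abs(p[:,1]-.065)<.16)]
    print(n,"top",len(s),cv2.minAreaRect((s[:,:2]*1000).astype(np.float32)))
    s=p[(p[:,2]>.062)&(p[:,2]<.078)&(p[:,0]>.54)&(p[:,0]<.605)&(abs(p[:,1]-.075)<.14)]
    print("panel",len(s),cv2.minAreaRect((s[:,:2]*1000).astype(np.float32)),np.median(s,0))
    s=p[(p[:,2]>.034)&(p[:,2]<.055)&(p[:,0]>.515)&(p[:,0]<.56)&(abs(p[:,1]-.075)<.08)]
    if len(s): print("pull",len(s),cv2.minAreaRect((s[:,:2]*1000).astype(np.float32)),np.median(s,0))
E
python3 m.py
```

```text
top top 5573 ((766.5828247070312, 42.4215087890625), (252.47988891601562, 256.9241027832031), 83.44965362548828)
panel 271 ((575.3021850585938, 81.44696044921875), (209.53695678710938, 10.609498023986816), 83.12397003173828) [0.5743 0.0798 0.0703]
pull 154 ((547.7235107421875, 82.048828125), (23.335819244384766, 112.5849380493164), 0.380368709564209) [0.5449 0.0805 0.0462]
scene top 3065 ((773.4125366210938, 44.04884338378906), (255.79144287109375, 274.13134765625), 84.08702087402344)
panel 214 ((575.2021484375, 82.52606201171875), (208.56723022460938, 12.386438369750977), 83.50394439697266) [0.5749 0.091  0.07  ]
pull 112 ((545.9506225585938, 84.10625457763672), (24.810535430908203, 112.6169204711914), 0.518383800983429) [0.5441 0.0856 0.0464]
```

View pics/topc.png

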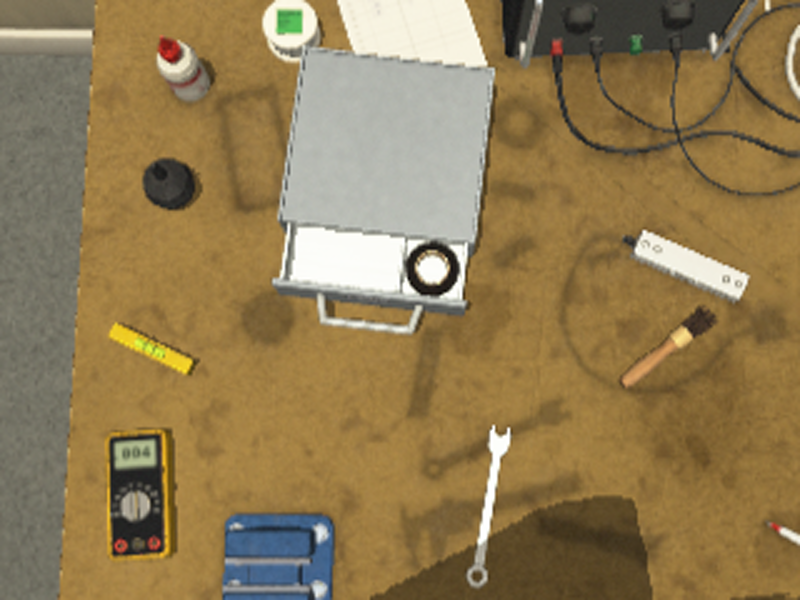

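The picture shows the partly open drawer (bar about crop px 320–420, 325), the level at left (150, 348), the meter and blower left of it, and the brush at right. The measured positions agree with the given sizes: unit yaw is about -6.7° and the pull is near (0.543, 0.083). I'll go there now.

>>> carry_out --motion '[[[0.91, -0.82, 0], 0], [[0.91, -0.82, 0], 0], [[0.91, -0.82, 0], 0], [[0.91, -0.82, 0], 0], [[0.91, -0.82, 0], 0], [[0.91, -0.82, 0], 0]]' --hand 0.53 --force 20

```text
time_s: 1.6
ee_pos: [0.2757, -0.3242, 0.1738]
eef_rot: [3.141, -0.001, 0.26]
force: [0.9, 1.1, 0.2]
grip_width: 0.0494
grip_force: 0.0
```

>>> carry_out --motion '[[[0.91, -0.82, 0], 0], [[0.91, -0.82, 0], 0], [[0.91, -0.82, 0], 0], [[0.91, -0.82, 0], 0], [[0.91, -0.82, 0], 0], [[0.91, -0.82, 0], 0]]'

```text
time_s: 2.2
ee_pos: [0.4102, -0.1197, 0.1734]
eef_rot: [-3.141, -0.001, 0.261]
force: [-0.4, -0.6, 0.5]
grip_width: 0.0222
grip_force: 0.0
```

>>> carry_out --motion '[[[0.91, -0.82, 0], -0.19], [[0.91, -0.82, 0], -0.19], [[0.91, -0.82, 0], -0.19], [[0.91, -0.82, 0], -0.19], [[0.91, -0.82, 0], -0.19], [[0.91, -0.82, 0], -0.19], [[0.91, -0.82, 0], -0.19], [[0.91, -0.82, 0], -0.19], [[0.91, -0.82, 0], -0.19], [[0.91, -0.82, 0], -0.19]]'

```text
time_s: 3.2
ee_pos: [0.5431, 0.0812, 0.1733]
eef_rot: [-3.142, 0.0, 1.444]
force: [-0.2, 0.4, -0.1]
grip_width: 0.0221
grip_force: 0.0
```

```bash
cat > go.py <<'E'
# go.py x y z yawdeg : fractions to reach the target from the present pose
import sys
from h import *
np.set_printoptions(precision=4,suppress=True)
x,y,z,w=map(float,sys.argv[1:5]); o=ctrl.get_obs()
M=R.from_euler('xyz',o["eef_rot"]).as_matrix()
dy=(w-np.degrees(o["eef_rot"][2])+180)%360-180
print("t",o["time_s"],"pos",o["ee_pos"],"yaw",np.degrees(o["eef_rot"][2]),"w",o["grip_width"],"F",o["force"])
print("shift",M.T@(np.array([x,y,z])-o["ee_pos"])/.2,"turn",-dy/360)
E
python3 go.py .543 .083 .030 83.3
```

```text
t 3.2 pos [0.5431 0.0812 0.1733] yaw 82.75688645708682 w 0.0221440985606985 F [-0.1735  0.4067 -0.108 ]
shift [ 0.0092 -0.0015  0.7164] turn -0.001508648730314377
```

>>> carry_out --motion '[[[0.01, 0, 0.2], 0], [[0.01, 0, 0.4], 0], [[0.01, 0, 0.48], 0], [[0.01, 0, 0.54], 0], [[0.01, 0, 0.6], 0], [[0.01, 0, 0.62], 0]]'

```text
time_s: 3.8
ee_pos: [0.5431, 0.0838, 0.0487]
eef_rot: [-3.141, 0.0, 1.448]
force: [-0.1, -0.3, -0.5]
grip_width: 0.0219
grip_force: 0.0
```

>>> carry_out --motion '[[[0, 0, 0.02], 0], [[0, 0, 0.04], 0], [[0, 0, 0.06], 0]]'

```text
time_s: 4.1
ee_pos: [0.5435, 0.084, 0.0376]
eef_rot: [3.141, -0.0, 1.449]
force: [0.3, -0.5, -1.4]
grip_width: 0.0222
grip_force: 0.0
```

>>> carry_out --motion '[[[0, 0, 0.03], 0], [[0, 0, 0.05], 0], [[0, 0, 0.05], 0], [[0, 0, 0.05], 0], [[0, 0, 0.05], 0], [[0, 0, 0.05], 0], [[0, 0, 0.05], 0], [[0, 0, 0.05], 0]]' --hand 1 --force 20

```text
time_s: 4.9
ee_pos: [0.5432, 0.084, 0.0274]
eef_rot: [3.141, 0.0, 1.45]
force: [-0.3, 0.2, 0.4]
grip_width: 0.0007
grip_force: 0.0
```

```bash
python3 - <<'E'
from h import *
for n in("scene","top"):
    p,d=camera(n); np.save(f"pics/{n}1.npy",d); cv2.imwrite(f"pics/{n}1.png",p)
    for q,z in(("pull",.044),("panel_top",.072)):
        for r in finder.pinpoint(n,q)[:1]: print(n,q,round(r["conf"],2),r["location"],atz(n,[r["location"]],z)[0])
p=cv2.imread("pics/scene1.png")[150:320,160:360]
cv2.imwrite("pics/s1c.png",cv2.resize(p,None,fx=3.5,fy=3.5,interpolation=cv2.INTER_CUBIC))
E
```

```text
scene pull 0.63 [268.5, 229.5] [0.55148844 0.08125394 0.044     ]
scene panel_top 0.72 [262.1, 220.7] [0.5734826  0.08126365 0.072     ]
top panel_top 0.48 [181.5, 164.0] [0.69193723 0.29020676 0.072     ]
```

View pics/s1c.png

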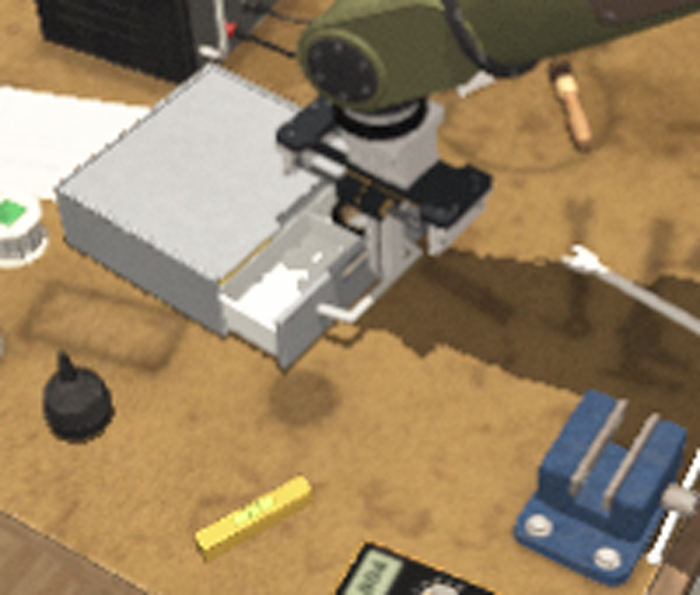

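```bash
python3 - <<'E'
from h import *
np.set_printoptions(precision=3,suppress=True,linewidth=150)
for k in "01":
  for n in("top","scene"):
    d=np.load(f"pics/{n}{k}.npy"); p=maskpts(n,d>0,d)
    u=np.array([.993,-.117]); v=np.array([.117,.993]); q=np.c_[(p[:,:2]-[.575,.08])@np.c_[u,v],p[:,2]]
    for a,b in((.025,.04),(-.06,-.04)):
      s=q[(q[:,1]>a)&(q[:,1]<b)&(q[:,0]>-.06)&(q[:,0]<.03)&(q[:,2]>.03)&(q[:,2]<.08)]
      print(k,n,a,len(s)); print((s[np.argsort(s[:,0])][::max(1,len(s)//14)][:,[0,2]]*1000).round().T)
E
```

```text
0 top 0.025 43
[[-35. -34. -32. -31. -29.  -4.  -4.  -3.  -3.  -3.  -3.  -1.   0.   3.   4.]
 [ 47.  49.  44.  46.  48.  35.  75.  65.  48.  71.  43.  72.  75.  71.  71.]]
0 top -0.06 108
[[-34. -30. -25. -19. -12.  -7.  -3.  -3.  -2.   1.   3.  15.  20.  23.  26.  28.]
 [ 50.  46.  44.  48.  44.  46.  63.  54.  53.  69.  69.  33.  36.  35.  35.  35.]]
0 scene 0.025 52
[[-36. -35. -34. -31. -27.  -5.  -4.  -4.  -4.  -3.  -3.  -3.  -3.  -3.  -2.  -2.   0.   2.]
 [ 43.  46.  49.  52.  46.  59.  62.  35.  65.  47.  55.  59.  59.  54.  37.  40.  71.  72.]]
0 scene -0.06 70
[[-35. -30. -25. -18. -12.  -5.  -4.  -4.  -3.  -3.  -2.  -2.  -1.   2.]
 [ 43.  47.  47.  49.  48.  45.  35.  73.  54.  36.  49.  70.  73.  73.]]
1 top 0.025 0
[]
1 top -0.06 14
[[-9. -7. -2. -2. -2. -0.  1.  3. 13. 15. 18. 20. 24. 26.]
 [43. 47. 39. 55. 70. 74. 70. 71. 32. 38. 36. 39. 37. 38.]]
1 scene 0.025 54
[[-36. -34. -32. -30. -29.  -5.  -5.  -4.  -3.  -3.  -3.  -3.  -3.  -2.  -2.  -2.  -0.   3.]
 [ 43.  44.  50.  47.  47.  67.  54.  56.  73.  56.  42.  42.  63.  75.  62.  57.  71.  71.]]
1 scene -0.06 17
[[-36. -34. -34. -33. -30. -30. -29. -25. -25. -25. -22. -21. -21. -18. -16. -13.  28.]
 [ 49.  46.  41.  48.  51.  47.  46.  49.  47.  43.  48.  51.  45.  45.  46.  46.  38.]]
```

```bash
python3 - <<'E'
from h import *
p=cv2.imread("pics/scene1.png")[190:250,235:305]
cv2.imwrite("pics/s1d.png",cv2.resize(p,None,fx=9,fy=9,interpolation=cv2.INTER_NEAREST))
K,d,o,Rm=cam("scene")
t=ctrl.get_obs()["ee_pos"]
for z in(.0274,.044,.07):
    c=Rm.T@(np.array([t[0],t[1],z])-o); q=cv2.projectPoints(c.reshape(1,1,3),np.zeros(3),np.zeros(3),K,d)[0].ravel(); print(z,q,(q-[235,190])*9)
E
```

```text
0.0274 [270.48590297 234.6698556 ] [319.37312676 402.02870036]
0.044 [270.35011214 231.05942054] [318.15100928 369.53478483]
0.07 [270.13276062 225.27607532] [316.19484555 317.48467787]
```

View pics/s1d.png

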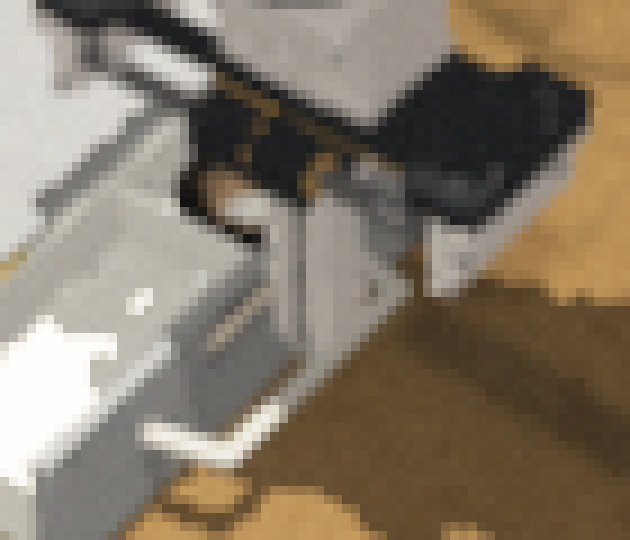

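```bash
python3 - <<'E'
from h import *
np.set_printoptions(precision=0,suppress=True,linewidth=180)
d=np.load("pics/scene1.npy"); 
for v in range(216,240):
    u=np.arange(260,284); p=atdepth("scene",np.c_[u,np.full(24,v)],d[v,u])*1000
    if v%2==0: print(v,"x",p[::2,0].round().astype(int),"z",p[::2,2].round().astype(int))
E
```

```text
216 x [610 606 597 551 543 537 531 530 565 563 487 481] z [ 35  34  38 114 120 122 123 114  37  28 170 171]
218 x [602 594 574 551 545 536 530 530 555 561 570  49] z [  42   46   72  106  107  114  116  106   46   23   -5 1044]
220 x [600 573 571 551 546 537 531 530 552 545 561 556] z [ 37  75  70  97  97 105 107  98  45  47   2   1]
222 x [576 573 571 552 545 535 532 529 570 541 534 552] z [ 72  69  62  88  91 100  97  92  -1  47  49   0]
224 x [573 569 572 554 546 538 532 530 542 537 552 548] z [70 67 52 76 82 87 88 82 47 46  3  0]
226 x [574 570 572 553 544 537 531 531 538 555 552 544] z [60 57 44 70 76 80 82 71 46  0 -5 -2]
228 x [574 571 571 571 546 535 530 538 556 550 546 538] z [52 47 36 26 64 75 76 49  0  1 -2  3]
230 x [575 574 572 572 571 544 540 557 552 546 541 533] z [41 32 26 15  5 48 47  0 -2 -1 -1  3]
232 x [573 572 570 574 546 539 557 551 546 542 535 529] z [35 28 20  1 48 50  3  3  1 -1  1  2]
234 x [574 574 577 548 542 560 555 547 543 537 532 525] z [25 15 -1 45 47 -2 -2  2  0  0 -2  1]
236 x [573 577 548 545 562 556 547 543 539 533 526 521] z [18 -1 47 42 -2 -2  4  1 -2  0  2  1]
238 x [579 547 544 563 555 550 546 540 536 528 523 517] z [-2 51 47 -3  2  2 -2 -1 -4  1  0  0]
```

Fingers closed to nothing: the depth picture shows their tips at about z ≈ 0.06, above the bar, though the reported TCP is 0.027. So the tips seem to sit about 35 mm higher than reported. I'll open and go down in small steps, watching the force.

>>> carry_out --motion '[[[0, 0, 0], 0], [[0, 0, 0], 0], [[0, 0, 0], 0], [[0, 0, 0.02], 0], [[0, 0, 0.04], 0], [[0, 0, 0.06], 0], [[0, 0, 0.06], 0]]' --hand 0.53

```text
time_s: 5.9
ee_pos: [0.5427, 0.084, 0.0146]
eef_rot: [-3.14, 0.0, 1.45]
force: [0.3, -0.8, 0.4]
grip_width: 0.0224
grip_force: 0.0
```

```bash
cat > tip.py <<'E'
# lowest gripper points seen by the scene camera near the TCP
import sys
from h import *
p,d=camera("scene"); np.save("pics/t.npy",d); cv2.imwrite("pics/t.png",p)
t=ctrl.get_obs(); q=maskpts("scene",d>0,d); M=R.from_euler('xyz',t["eef_rot"]).as_matrix()
l=(q-t["ee_pos"])@M*1000
s=l[(abs(l[:,0])<25)&(abs(l[:,1])<45)&(l[:,2]<20)&(l[:,2]>-120)]
print(t["ee_pos"],t["force"])
for a in range(-110,20,10):
    k=s[(s[:,2]>=a)&(s[:,2]<a+10)]
    if len(k): print(a,len(k),"x",np.percentile(k[:,0],[5,95]).round(),"y",np.percentile(k[:,1],[5,95]).round())
E
python3 tip.py
```

```text
[0.54294782 0.08400958 0.0149549 ] [0.13452564 0.54324303 0.00278912]
-110 20 x [ 0. 11.] y [-24.  21.]
-100 22 x [-4. 11.] y [-25.  21.]
-90 30 x [-7. 11.] y [-25.  18.]
-80 29 x [-6. 12.] y [-25.  16.]
-70 36 x [-7. 12.] y [-25.  20.]
-60 51 x [-7. 23.] y [-24.  34.]
-50 46 x [-5. 22.] y [-24.  29.]
-40 44 x [-5. 25.] y [-4. 30.]
-30 17 x [ 0. 22.] y [-4. 31.]
-20 14 x [ 0. 23.] y [28. 31.]
-10 16 x [-10.  20.] y [28. 31.]
0 11 x [-22.  18.] y [-45.  32.]
10 254 x [-21.  23.] y [-41.  19.]
```

>>> carry_out --motion '[[[0, 0, 0.02], 0], [[0, 0, 0.04], 0], [[0, 0, 0.06], 0]]'

```text
time_s: 6.25
ee_pos: [0.5431, 0.084, 0.003]
eef_rot: [-3.142, 0.0, 1.45]
force: [0.4, 0.3, -0.7]
grip_width: 0.0223
grip_force: 0.0
```

```bash
python3 tip.py; python3 - <<'E'
import cv2
p=cv2.imread("pics/t.png")[180:270,220:340]
cv2.imwrite("pics/t1c.png",cv2.resize(p,None,fx=6,fy=6,interpolation=cv2.INTER_CUBIC))
E
```

```text
[0.54273078 0.08399286 0.00233179] [ 0.2741245  -0.21195134 -0.84363161]
-110 18 x [ 4. 12.] y [-24.  22.]
-100 25 x [-5. 12.] y [-25.  24.]
-90 29 x [-6. 11.] y [-24.  19.]
-80 34 x [-3. 21.] y [-24.  32.]
-70 52 x [-6. 23.] y [-25.  35.]
-60 43 x [-7. 18.] y [-24.  30.]
-50 61 x [-5. 22.] y [-23.  30.]
-40 22 x [-1. 22.] y [-12.  30.]
-30 11 x [ 1. 23.] y [28. 31.]
-20 13 x [ 1. 20.] y [27. 31.]
-10 29 x [-24.  20.] y [-41.  31.]
0 223 x [-22.  22.] y [-41.  19.]
10 1 x [-1. -1.] y [-28. -28.]
```

View pics/t1c.png

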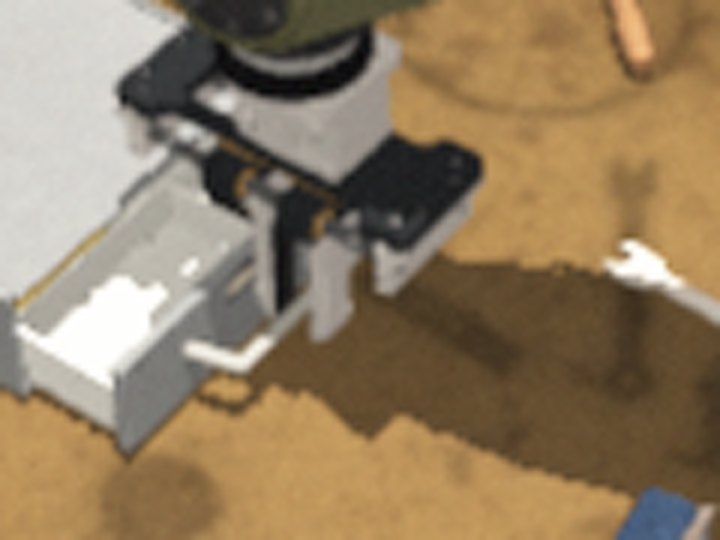

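The fingers now straddle the bar (front finger at crop (330, 320)), and their tips are about 40 mm above the reported TCP. I'll go down a further 14 mm and grip.

>>> carry_out --motion '[[[0, 0, 0.02], 0], [[0, 0, 0.04], 0], [[0, 0, 0.06], 0], [[0, 0, 0.07], 0]]'

```text
time_s: 6.7
ee_pos: [0.543, 0.084, -0.0111]
eef_rot: [-3.141, 0.0, 1.45]
force: [0.5, 0.0, 0.2]
grip_width: 0.0221
grip_force: 0.0
```

>>> carry_out --motion '[[[0, 0, 0], 0], [[0, 0, 0], 0], [[0, 0, 0], 0], [[0, 0, 0], 0], [[0, 0, 0], 0]]' --hand 1 --force 20

```text
time_s: 7.2
ee_pos: [0.5433, 0.084, -0.0106]
eef_rot: [3.141, -0.0, 1.45]
force: [2.4, -0.4, -1.8]
grip_width: 0.0085
grip_force: 20.0
```

>>> carry_out --motion '[[[0, -0.03, 0], 0], [[0, -0.08, 0], 0], [[0, -0.14, 0], 0], [[0, -0.2, 0], 0], [[0, -0.25, 0], 0], [[0, -0.28, 0], 0], [[0, -0.3, 0], 0], [[0, -0.3, 0], 0]]'

```text
time_s: 8.0
ee_pos: [0.4821, 0.091, -0.0106]
eef_rot: [-3.14, 0.001, 1.45]
force: [-2.2, -5.8, 1.6]
grip_width: 0.0084
grip_force: 20.0
```

>>> carry_out --motion '[[[0, -0.01, 0], 0], [[0, -0.02, 0], 0], [[0, -0.03, 0], 0], [[0, -0.03, 0], 0]]'

```text
time_s: 8.4
ee_pos: [0.4771, 0.0915, -0.0106]
eef_rot: [3.141, 0.001, 1.45]
force: [2.4, -6.4, -2.0]
grip_width: 0.0083
grip_force: 20.0
```

>>> carry_out --motion '[[[0, -0.01, 0], 0], [[0, -0.02, 0], 0], [[0, -0.03, 0], 0], [[0, -0.03, 0], 0]]'

```text
time_s: 8.8
ee_pos: [0.4763, 0.092, -0.01]
eef_rot: [3.13, -0.001, 1.449]
force: [39.5, -9.5, -27.5]
grip_width: 0.0105
grip_force: 20.0
```

```bash
python3 - <<'E'
from h import *
for n in("scene","top"):
    p,d=camera(n); np.save(f"pics/{n}2.npy",d)
    for q,z in(("pull",.044),("panel_top",.072),("slot",.018),("unit",0)):
        for r in finder.pinpoint(n,q)[:1]: print(n,q,round(r["conf"],2),atz(n,[r["location"]],z)[0].round(4))
    P=maskpts(n,d>0,d); u=np.array([.9932,-.1167]); v=np.array([.1167,.9932])
    q=np.c_[(P[:,:2]-[.575,.08])@np.c_[u,v],P[:,2]]
    for a in(.03,.055,.08):  # front edge of unit top & panel top, along the unit's x
        s=q[(abs(q[:,1]-a)<.012)&(q[:,2]>.066)&(q[:,2]<.088)]
        e=s[(s[:,0]>.02)&(s[:,0]<.25)]; f=s[(s[:,0]<-.04)&(s[:,0]>-.1)]
        print(a,"edge",np.percentile(e[:,0],[1,5]).round(4) if len(e) else 0,"panel",np.percentile(f[:,0],[5,50,95]).round(4) if len(f) else 0)
    f=q[(q[:,2]>.066)&(q[:,2]<.078)&(q[:,0]<-.04)&(q[:,0]>-.1)&(abs(q[:,1])<.12)]
    print("panel y ends",np.percentile(f[:,1],[1,99]).round(4))
E
```

```text
scene pull 0.61 [0.4832 0.0908 0.044 ]
scene panel_top 0.91 [0.4975 0.0999 0.072 ]
scene slot 0.6 [0.5404 0.1237 0.018 ]
scene unit 0.81 [0.7369 0.078  0.    ]
0.03 edge [0.0676 0.0741] panel [-0.0719 -0.068  -0.0625]
0.055 edge [0.0673 0.0726] panel [-0.0735 -0.068  -0.0628]
0.08 edge [0.0684 0.0736] panel [-0.0723 -0.0698 -0.0652]
panel y ends [-0.0051  0.1065]
top slot 0.79 [0.5552 0.1149 0.018 ]
top unit 0.63 [0.7446 0.0636 0.    ]
0.03 edge [0.068 0.075] panel 0
0.055 edge [0.0686 0.0747] panel 0
0.08 edge [0.068  0.0749] panel 0
panel y ends [-0.1033  0.1065]
```

>>> carry_out --motion '[[[0, 0.015, 0], 0], [[0, 0.015, 0], 0], [[0, 0.015, 0], 0], [[0, 0.015, 0], 0]]' --hand 0.53

```text
time_s: 9.7
ee_pos: [0.4741, 0.0925, -0.0107]
eef_rot: [-3.141, 0.0, 1.45]
force: [0.6, 0.4, 0.5]
grip_width: 0.0219
grip_force: 0.0
```

>>> carry_out --motion '[[[0, 0, -0.05], 0], [[0, 0, -0.15], 0], [[0, 0, -0.35], 0], [[0, 0, -0.55], 0], [[0, 0, -0.55], 0]]'

```text
time_s: 10.2
ee_pos: [0.4769, 0.0928, 0.1048]
eef_rot: [3.133, -0.002, 1.45]
force: [0.1, -0.4, 0.1]
grip_width: 0.022
grip_force: 0.0
```

```bash
python3 go.py .5208 .327 .08 64.5
```

```text
t 10.2 pos [0.4769 0.0928 0.1048] yaw 83.06463661564392 w 0.022036794297258855 F [ 0.0995 -0.3893  0.0595]
shift [1.1887 0.0752 0.1272] turn 0.05156843504345529
```

>>> carry_out --motion '[[[0.6, 0.04, 0], 0.05], [[0.6, 0.04, 0], 0.05], [[0.6, 0.04, 0], 0.05], [[0.6, 0.04, 0], 0.05]]' --hand -0.06

```text
time_s: 10.6
ee_pos: [0.4967, 0.2133, 0.099]
eef_rot: [-3.141, 0.0, 1.137]
force: [-0.7, -0.2, 0.8]
grip_width: 0.0489
grip_force: 0.0
```

```bash
python3 go.py .5208 .327 .05 64.5
```

```text
t 10.6 pos [0.4967 0.2133 0.099 ] yaw 65.15392757719171 w 0.04893209658820636 F [-0.6626 -0.156   0.8295]
shift [ 0.5664 -0.1296  0.245 ] turn 0.0018164654921992312
```

>>> carry_out --motion '[[[0.567, -0.13, 0], 0.002], [[0.567, -0.13, 0], 0.002], [[0.567, -0.13, 0], 0.002], [[0.567, -0.13, 0.25], 0.002], [[0.567, -0.13, 0.25], 0.002], [[0.567, -0.13, 0.25], 0.002]]'

```text
time_s: 11.2
ee_pos: [0.521, 0.3234, 0.0496]
eef_rot: [-3.14, 0.002, 1.123]
force: [0.4, 0.2, 1.4]
grip_width: 0.0498
grip_force: 0.0
```

```bash
python3 tip.py; python3 go.py .5208 .327 .0 64.5;  python3 - <<'E'
import cv2
p=cv2.imread("pics/t.png")[210:350,130:330]
cv2.imwrite("pics/t2c.png",cv2.resize(p,None,fx=4,fy=4,interpolation=cv2.INTER_CUBIC))
E
```

```text
[0.52187232 0.32382511 0.05097285] [ 0.59457193  0.83576892 -0.06009082]
-110 4 x [6. 8.] y [27. 33.]
-100 4 x [1. 4.] y [24. 28.]
-90 1 x [2. 2.] y [27. 27.]
-80 2 x [8. 9.] y [34. 37.]
-70 9 x [-8.  9.] y [-37.   8.]
-60 20 x [-9.  9.] y [-39. -35.]
-50 20 x [-8.  8.] y [-38.  32.]
-40 6 x [6. 9.] y [-31.  28.]
t 11.25 pos [0.5219 0.3238 0.051 ] yaw 64.31143747612542 w 0.049816291584694264 F [ 0.5946  0.8358 -0.0601]
shift [ 0.0118 -0.0118  0.2549] turn -0.0005237847885404613
```

View pics/t2c.png

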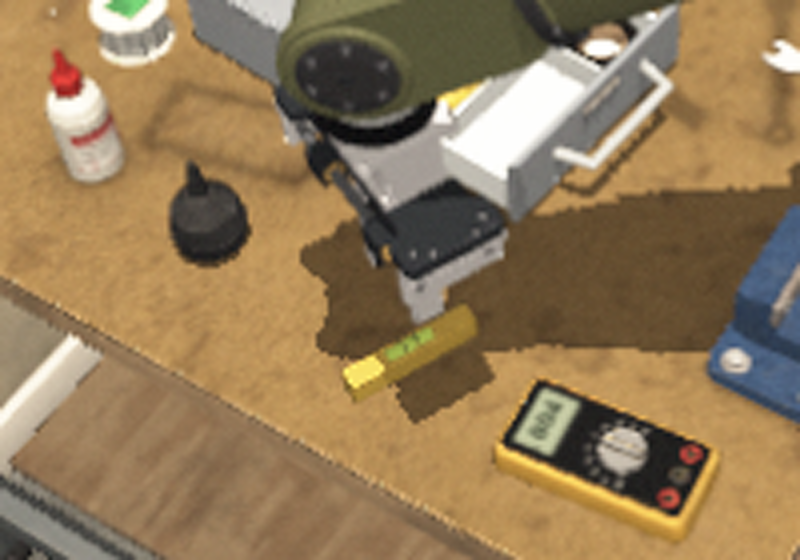

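The drawer is out, with the gripper above the level (crop (410, 345)). The tips are again about 40 mm above the reported TCP, so I'll descend and check the force near the bench.

>>> carry_out --motion '[[[0.012, -0.01, 0.1], 0], [[0.012, -0.01, 0.2], 0], [[0.012, -0.01, 0.28], 0], [[0.012, -0.01, 0.34], 0], [[0.012, -0.01, 0.36], 0], [[0.012, -0.01, 0.36], 0]]'

```text
time_s: 11.85
ee_pos: [0.5207, 0.3273, -0.0225]
eef_rot: [-3.142, 0.0, 1.123]
force: [-0.0, 0.1, 0.9]
grip_width: 0.0497
grip_force: 0.0
```

```bash
python3 tip.py;python3 go.py .5208 .327 -.035 64.5
```

```text
[ 0.52093517  0.32746511 -0.02201692] [ 0.2581772  -0.12446504  0.46599952]
-110 3 x [8. 9.] y [26. 35.]
-100 3 x [4. 6.] y [25. 29.]
-90 1 x [1. 1.] y [27. 27.]
-60 14 x [-7. 12.] y [-38.  -0.]
-50 54 x [-1. 23.] y [-36.   8.]
-40 14 x [ 8. 24.] y [-16.   6.]
-30 200 x [-22.  24.] y [-43.  38.]
-20 23 x [-17.  24.] y [-44.  38.]
t 11.9 pos [ 0.5209  0.3275 -0.022 ] yaw 64.33421878217023 w 0.05009871800508225 F [ 0.2582 -0.1245  0.466 ]
shift [-0.0024  0.0004  0.0649] turn -0.00046050338286044557
```

>>> carry_out --motion '[[[0, 0, 0.02], 0], [[0, 0, 0.04], 0], [[0, 0, 0.06], 0], [[0, 0, 0.06], 0]]'

```text
time_s: 12.3
ee_pos: [0.521, 0.3276, -0.032]
eef_rot: [3.141, -0.001, 1.123]
force: [-11.8, -6.7, 30.3]
grip_width: 0.0494
grip_force: 15.0
```

>>> carry_out --motion '[[[0, 0, 0], 0], [[0, 0, 0], 0], [[0, 0, 0], 0], [[0, 0, 0], 0], [[0, 0, 0], 0], [[0, 0, 0], 0], [[0, 0, 0], 0]]' --hand 1 --force 15

```text
time_s: 13.0
ee_pos: [0.5224, 0.3287, -0.0319]
eef_rot: [3.139, -0.005, 1.123]
force: [-2.0, 1.0, 20.7]
grip_width: 0.0179
grip_force: 27.9
```

>>> carry_out --motion '[[[0, 0, -0.1], 0], [[0, 0, -0.3], 0], [[0, 0, -0.5], 0], [[0, 0, -0.7], 0], [[0, 0, -0.7], 0]]'

```text
time_s: 13.5
ee_pos: [0.5228, 0.3286, 0.1111]
eef_rot: [3.136, -0.007, 1.123]
force: [-0.3, 0.6, -0.5]
grip_width: 0.018
grip_force: 15.0
```

```bash
python3 - <<'E'
from h import *
np.set_printoptions(precision=4,suppress=True,linewidth=160)
u=np.array([.9932,-.1167]); v=np.array([.1167,.9932])
for n in("top","scene"):
    p,d=camera(n); np.save(f"pics/{n}3.npy",d); cv2.imwrite(f"pics/{n}3.png",p)
    for q,z in(("panel_top",.072),("slot",.018),("pull",.044)):
        for r in finder.pinpoint(n,q)[:1]:
            w=atz(n,[r["location"]],z)[0]; print(n,q,round(r["conf"],2),w,"uv",(w[:2]-[.575,.08])@np.c_[u,v])
    P=maskpts(n,d>0,d); q=np.c_[(P[:,:2]-[.575,.08])@np.c_[u,v],P[:,2]]
    f=q[(q[:,0]>-.08)&(q[:,0]<-.055)&(q[:,2]>.064)&(q[:,2]<.08)&(abs(q[:,1])<.13)]
    print("panel u,v",np.median(f[:,0]),np.percentile(f[:,1],[1,99]),np.polyfit(f[:,1],f[:,0],1))
    f=q[(q[:,0]>-.06)&(q[:,0]<.03)&(q[:,2]>.010)&(q[:,2]<.026)&(abs(q[:,1])<.1)]
    print("floor",len(f)); 
    for b in range(-6,12): 
        k=f[(f[:,1]>=b*.01)&(f[:,1]<b*.01+.01)]
        if len(k)>3: print(b*10,len(k),np.percentile(k[:,0],[2,98]),np.median(k[:,2]))
    f=q[(q[:,0]>-.05)&(q[:,0]<0)&(q[:,2]>.040)&(q[:,2]<.06)&(abs(q[:,1])<.11)]
    print("wall tops v",np.histogram(f[:,1],bins=np.arange(-.11,.111,.005)))
p=cv2.imread("pics/top3.png")[130:290,150:350]
cv2.imwrite("pics/t3c.png",cv2.resize(p,None,fx=3.5,fy=3.5,interpolation=cv2.INTER_CUBIC))
E
python3 go.py .55 .11 .1 83.3
```

```text
top panel_top 0.82 [0.5076 0.0883 0.072 ] uv [-0.0679  0.0004]
top slot 0.66 [0.5509 0.1207 0.018 ] uv [-0.0287  0.0376]
top pull 0.65 [0.4787 0.0903 0.044 ] uv [-0.0969 -0.001 ]
panel u,v -0.06774752993008662 [-0.1016  0.1039] [-0.0042 -0.0677]
floor 1622
-60 61 [-0.0556  0.0292] 0.016920680034027358
-50 42 [-0.0549  0.0292] 0.016407661607705015
-40 66 [-0.0558  0.0288] 0.017396987736167158
-30 64 [-0.0538  0.029 ] 0.01712936368979967
-20 98 [-0.0551  0.0283] 0.016722232628967548
-10 99 [-0.0541  0.0282] 0.01715440306689242
0 100 [-0.0544  0.0284] 0.01707058654151916
10 97 [-0.0555  0.0269] 0.016932960722935153
20 98 [-0.0542  0.028 ] 0.01713891829136227
30 99 [-0.0554  0.0274] 0.017217476043772217
40 100 [-0.0543  0.027 ] 0.016463072404399037
50 93 [-0.0547  0.0247] 0.017101181229434603
60 99 [-0.0557  0.024 ] 0.016761706223346717
70 94 [-0.0544  0.025 ] 0.017336100438101965
80 91 [-0.0556  0.0242] 0.016982926210564964
90 113 [-0.0542  0.0286] 0.017382737079062682
wall tops v (array([ 0,  0, 26,  2,  1,  0,  0,  0,  0,  0,  0,  0,  0,  1,  0,  0, 21,  0,  0,  0,  0,  0,  0,  0,  0,
[... 1258 characters left out ...]
,  2,  1,  0,  0,  0,  0,  1,  1, 19, 11,  0,  0,  0,  0,  0,  0,  0,  0,  0,  0,  0,  0,  0,  0,  0,  0,  0,  0,  0,  0,
        0,  0,  0,  0,  0,  0]), array([-0.11 , -0.105, -0.1  , -0.095, -0.09 , -0.085, -0.08 , -0.075, -0.07 , -0.065, -0.06 , -0.055, -0.05 , -0.045, -0.04 , -0.035, -0.03 , -0.025, -0.02 ,
       -0.015, -0.01 , -0.005,  0.   ,  0.005,  0.01 ,  0.015,  0.02 ,  0.025,  0.03 ,  0.035,  0.04 ,  0.045,  0.05 ,  0.055,  0.06 ,  0.065,  0.07 ,  0.075,
        0.08 ,  0.085,  0.09 ,  0.095,  0.1  ,  0.105,  0.11 ]))
t 13.9 pos [0.5202 0.3271 0.1042] yaw 64.33559761541508 w 0.018060434741359703 F [1.4564 0.6611 0.0042]
shift [-0.914   0.6044  0.0217] turn -0.052678895512735836
```

View pics/t3c.png

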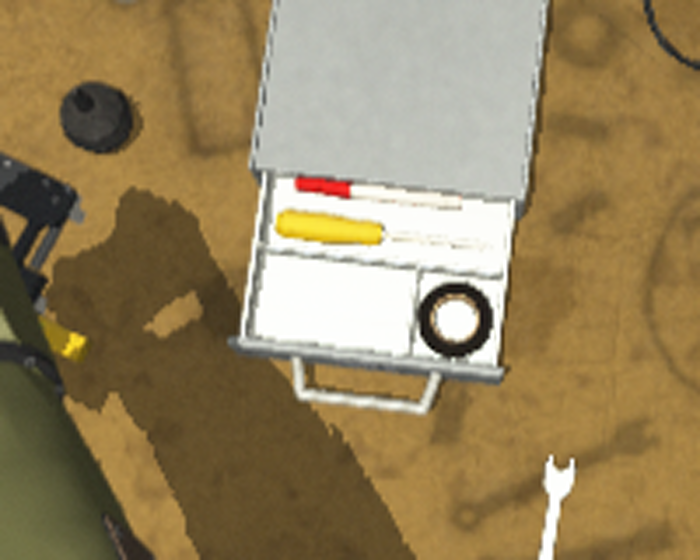

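The walls read v ≈ -0.027 and 0.099, so the compartment centre is about (0.553, 0.119), in agreement with the network. I'll carry the level there.

```bash
python3 go.py .5527 .1189 .1 83
```

```text
t 13.9 pos [0.5202 0.3271 0.1042] yaw 64.33559761541508 w 0.018060434741359703 F [1.4564 0.6611 0.0042]
shift [-0.8681  0.5973  0.0216] turn -0.051845562179402546
```

>>> carry_out --motion '[[[-0.2, 0.14, 0.02], -0.01], [[-0.4, 0.28, 0.02], -0.02], [[-0.6, 0.42, 0.02], -0.035], [[-0.78, 0.54, 0.02], -0.045], [[-0.868, 0.597, 0.02], -0.052], [[-0.868, 0.597, 0.02], -0.052], [[-0.868, 0.597, 0.02], -0.052]]'

```text
time_s: 14.6
ee_pos: [0.5529, 0.1193, 0.101]
eef_rot: [-3.141, -0.0, 1.448]
force: [0.5, 1.1, -0.6]
grip_width: 0.0181
grip_force: 15.0
```

```bash
python3 go.py .5527 .1189 -.012 83; python3 - <<'E'
from h import *
for n in("top","scene"):
    p,d=camera(n); cv2.imwrite(f"pics/{n}4.png",p)
    for r in finder.cut_out(n,"level")[:2]:
        P=maskpts(n,r["mask"],d); print(n,round(r["conf"],2),r["mask"].sum(),np.median(P,0).round(4),np.percentile(P,2,0).round(4),np.percentile(P,98,0).round(4))
E
```

```text
t 14.6 pos [0.5529 0.1193 0.101 ] yaw 82.96032688594987 w 0.018095066433934104 F [ 0.4991  1.0554 -0.5919]
shift [-0.0021 -0.0005  0.5651] turn -0.0001102030945836595
scene 0.54 145 [0.5491 0.1471 0.1511] [0.5382 0.0797 0.1347] [0.5633 0.1709 0.1567]
```

>>> carry_out --motion '[[[0, 0, 0.1], 0], [[0, 0, 0.2], 0], [[0, 0, 0.3], 0], [[0, 0, 0.38], 0], [[0, 0, 0.44], 0], [[0, 0, 0.48], 0], [[0, 0, 0.52], 0], [[0, 0, 0.52], 0]]'

```text
time_s: 15.6
ee_pos: [0.5527, 0.1192, -0.0034]
eef_rot: [-3.141, 0.0, 1.45]
force: [0.3, -0.5, -0.3]
grip_width: 0.0177
grip_force: 15.0
```

>>> carry_out --motion '[[[0, 0, 0.01], 0], [[0, 0, 0.02], 0], [[0, 0, 0.03], 0], [[0, 0, 0.04], 0], [[0, 0, 0.04], 0], [[0, 0, 0.04], 0]]'

```text
time_s: 16.2
ee_pos: [0.553, 0.1191, -0.0106]
eef_rot: [3.142, 0.0, 1.45]
force: [0.2, 0.5, -0.1]
grip_width: 0.0175
grip_force: 15.0
```

>>> carry_out --motion '[[[0, 0, 0.01], 0], [[0, 0, 0.01], 0], [[0, 0, 0.01], 0]]'

```text
time_s: 16.5
ee_pos: [0.553, 0.1191, -0.0127]
eef_rot: [-3.142, 0.0, 1.45]
force: [-0.4, 0.2, -0.0]
grip_width: 0.0179
grip_force: 15.0
```

>>> carry_out --motion '[[[0, 0, 0], 0], [[0, 0, 0], 0], [[0, 0, 0], 0], [[0, 0, 0], 0], [[0, 0, 0], 0], [[0, 0, 0], 0]]' --hand 0.28

```text
time_s: 17.1
ee_pos: [0.553, 0.1191, -0.0126]
eef_rot: [3.142, -0.0, 1.45]
force: [0.0, 0.2, -1.2]
grip_width: 0.034
grip_force: 0.0
```

>>> carry_out --motion '[[[0, 0, -0.05], 0], [[0, 0, -0.15], 0], [[0, 0, -0.35], 0], [[0, 0, -0.6], 0], [[0, 0, -0.6], 0]]'

```text
time_s: 17.6
ee_pos: [0.556, 0.1196, 0.1147]
eef_rot: [3.131, -0.003, 1.45]
force: [0.1, -0.4, -0.0]
grip_width: 0.034
grip_force: 0.0
```

```bash
python3 go.py .477 .0922 .11 83; python3 - <<'E'
from h import *
u=np.array([.9932,-.1167]); v=np.array([.1167,.9932])
for n in("top","scene"):
    p,d=camera(n); cv2.imwrite(f"pics/{n}5.png",p)
    for r in finder.cut_out(n,"level")[:2]:
        P=maskpts(n,r["mask"],d); print(n,round(r["conf"],2),r["mask"].sum(),np.median(P,0).round(4),np.percentile(P,2,0).round(4),np.percentile(P,98,0).round(4))
E
```

```text
t 17.6 pos [0.556  0.1196 0.1147] yaw 83.06070208107704 w 0.033963677177682165 F [ 0.1029 -0.3844 -0.0117]
shift [-0.184  -0.3758  0.0191] turn 0.00016861689188066482
scene 0.72 142 [0.5483 0.1222 0.0378] [0.5397 0.078  0.0286] [0.5589 0.1659 0.0443]
scene 0.48 2658 [0.5776 0.0905 0.0346] [ 0.4801 -0.0173  0.0138] [0.6765 0.1875 0.0772]
```

>>> carry_out --motion '[[[-0.18, -0.2, 0], 0], [[-0.18, -0.38, 0], 0], [[-0.18, -0.38, 0], 0], [[-0.18, -0.38, 0], 0], [[-0.18, -0.38, 0], 0]]' --hand 0.53

```text
time_s: 18.3
ee_pos: [0.4739, 0.0927, 0.1071]
eef_rot: [-3.141, 0.0, 1.45]
force: [0.4, -0.4, 0.4]
grip_width: 0.0223
grip_force: 0.0
```

```bash
python3 go.py .476 .0918 -.011 83
```

```text
t 18.3 pos [0.4739 0.0927 0.1071] yaw 83.06365797999186 w 0.022313490479086068 F [ 0.4363 -0.4265  0.3824]
shift [-0.0032  0.0111  0.5903] turn 0.00017682772219960915
```

>>> carry_out --motion '[[[-0.003, 0.011, 0.15], 0], [[-0.003, 0.011, 0.25], 0], [[-0.003, 0.011, 0.32], 0], [[-0.003, 0.011, 0.38], 0], [[-0.003, 0.011, 0.43], 0], [[-0.003, 0.011, 0.46], 0], [[-0.003, 0.011, 0.49], 0], [[-0.003, 0.011, 0.52], 0]]'

```text
time_s: 19.1
ee_pos: [0.4757, 0.0918, 0.0032]
eef_rot: [3.141, -0.0, 1.45]
force: [0.2, 0.4, 0.2]
grip_width: 0.0223
grip_force: 0.0
```

>>> carry_out --motion '[[[0, 0, 0.02], 0], [[0, 0, 0.04], 0], [[0, 0, 0.06], 0], [[0, 0, 0.065], 0]]'

```text
time_s: 19.5
ee_pos: [0.4752, 0.0917, -0.01]
eef_rot: [-3.141, 0.0, 1.45]
force: [-0.4, 0.7, 1.3]
grip_width: 0.0219
grip_force: 0.0
```

>>> carry_out --motion '[[[0, 0, 0], 0], [[0, 0, 0], 0], [[0, 0, 0], 0], [[0, 0, 0], 0], [[0, 0, 0], 0]]' --hand 1 --force 20

```text
time_s: 20.0
ee_pos: [0.4772, 0.0916, -0.0093]
eef_rot: [3.137, -0.001, 1.45]
force: [12.3, -1.6, -9.4]
grip_width: 0.008
grip_force: 20.0
```

>>> carry_out --motion '[[[0, 0.02, 0], 0], [[0, 0.06, 0], 0], [[0, 0.12, 0], 0], [[0, 0.18, 0], 0], [[0, 0.24, 0], 0], [[0, 0.3, 0], 0], [[0, 0.36, 0], 0], [[0, 0.42, 0], 0], [[0, 0.48, 0], 0], [[0, 0.53, 0], 0], [[0, 0.57, 0], 0], [[0, 0.6, 0], 0]]'

```text
time_s: 21.2
ee_pos: [0.5953, 0.0782, -0.0093]
eef_rot: [3.141, -0.001, 1.45]
force: [-0.8, 8.3, 4.1]
grip_width: 0.008
grip_force: 20.0
```

>>> carry_out --motion '[[[0, 0.01, 0], 0], [[0, 0.02, 0], 0], [[0, 0.03, 0], 0], [[0, 0.03, 0], 0], [[0, 0.03, 0], 0]]'

```text
time_s: 21.7
ee_pos: [0.6012, 0.0776, -0.0093]
eef_rot: [3.14, -0.002, 1.45]
force: [2.3, 8.1, 1.2]
grip_width: 0.0084
grip_force: 20.0
```

>>> carry_out --motion '[[[0, 0.01, 0], 0], [[0, 0.02, 0], 0], [[0, 0.03, 0], 0], [[0, 0.035, 0], 0], [[0, 0.035, 0], 0], [[0, 0.035, 0], 0]]'

```text
time_s: 22.3
ee_pos: [0.6062, 0.077, -0.0094]
eef_rot: [-3.138, -0.001, 1.45]
force: [-13.5, 7.5, 11.2]
grip_width: 0.0079
grip_force: 20.0
```

Force of -13.5 N at the expected position: the drawer is at its closed stop. One small push more, then release.

>>> carry_out --motion '[[[0, 0.005, 0], 0], [[0, 0.008, 0], 0], [[0, 0.008, 0], 0]]'

```text
time_s: 22.6
ee_pos: [0.6061, 0.0769, -0.0095]
eef_rot: [-3.134, -0.001, 1.45]
force: [-25.8, 8.6, 18.6]
grip_width: 0.0082
grip_force: 20.0
```

>>> carry_out --motion '[[[0, 0, 0], 0], [[0, 0, 0], 0], [[0, 0, 0], 0], [[0, 0, 0], 0], [[0, 0, 0], 0]]' --hand 0.53

```text
time_s: 23.1
ee_pos: [0.6091, 0.0753, -0.0097]
eef_rot: [3.142, 0.0, 1.449]
force: [0.4, -0.6, 0.1]
grip_width: 0.0216
grip_force: 0.0
```

```bash
python3 go.py .6045 .077 .11 83
```

```text
t 23.1 pos [ 0.6091  0.0753 -0.0097] yaw 83.04663189158742 w 0.02161481534351887 F [ 0.3729 -0.5552  0.1357]
shift [ 0.0055 -0.0236 -0.5987] turn 0.00012953303218728884
```

>>> carry_out --motion '[[[0, -0.017, 0], 0], [[0, -0.017, 0], 0], [[0, -0.017, -0.05], 0], [[0, -0.017, -0.12], 0], [[0, -0.017, -0.22], 0], [[0, -0.017, -0.4], 0], [[0, -0.017, -0.6], 0], [[0, -0.017, -0.6], 0]]'

```text
time_s: 23.9
ee_pos: [0.6083, 0.0761, 0.1176]
eef_rot: [3.132, -0.002, 1.45]
force: [0.7, -0.5, -0.5]
grip_width: 0.0222
grip_force: 0.0
```

>>> carry_out --motion '[[[-0.6, -0.4, 0], 0], [[-0.6, -0.4, 0], 0], [[-0.6, -0.4, 0], 0], [[-0.6, -0.4, 0], 0], [[-0.6, -0.4, 0], 0], [[-0.6, -0.4, 0], 0]]'

```text
time_s: 24.5
ee_pos: [0.5124, -0.033, 0.1108]
eef_rot: [3.141, -0.0, 1.45]
force: [0.5, -0.0, -1.1]
grip_width: 0.022
grip_force: 0.0
```

```bash
python3 - <<'E'
from h import *
u=np.array([.9932,-.1167]); v=np.array([.1167,.9932])
for n in("top","scene"):
    p,d=camera(n); cv2.imwrite(f"pics/{n}6.png",p)
    P=maskpts(n,d>0,d); q=np.c_[(P[:,:2]-[.575,.08])@np.c_[u,v],P[:,2]]
    for a in(-.08,.08):
        f=q[(abs(q[:,1]-a)<.015)&(q[:,2]>.03)&(q[:,2]<.06)&(q[:,0]>.02)&(q[:,0]<.09)]
        print(n,"panel face u (expect .059)",len(f),np.median(f[:,0]) if len(f) else 0)
p=cv2.imread("pics/top6.png")[90:330,110:430]
cv2.imwrite("pics/t6c.png",cv2.resize(p,None,fx=2.5,fy=2.5,interpolation=cv2.INTER_CUBIC))
E
```

```text
top panel face u (expect .059) 2 0.05954323619531448
top panel face u (expect .059) 24 0.05869612771914556
scene panel face u (expect .059) 42 0.05942000260094095
scene panel face u (expect .059) 50 0.059804479732186444
```

View pics/t6c.png

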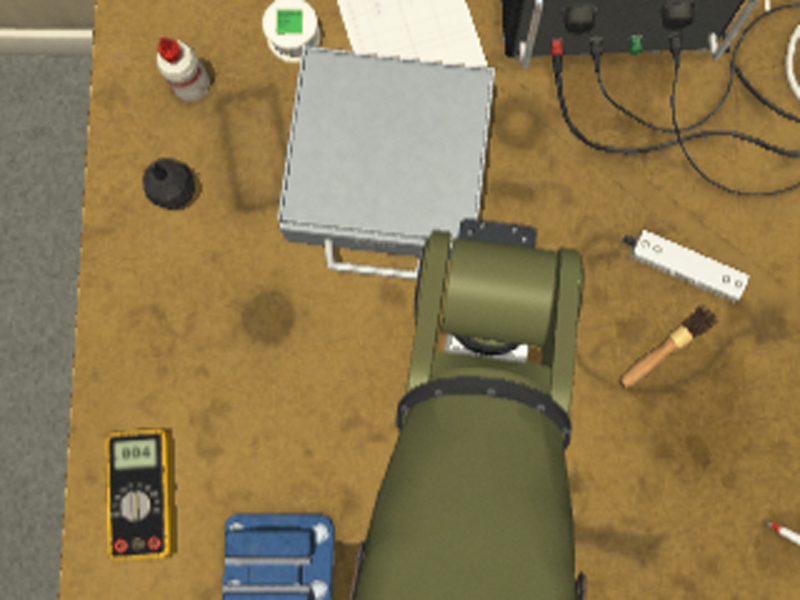

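The drawer is shut: its face is at u ≈ 0.059, as expected, and it travelled about 130 mm. The blower, meter and brush are where they were, and the gripper is clear.

```bash
python3 -c "
from station import ctrl
print(ctrl.hand_in())"
```

```text
the job is handed in; nothing more can be done
None
```

The job is handed in: the drawer went out to its stop, the level was lowered flat into the front compartment and let go, and the drawer was slid gently shut; blower, meter and brush look unmoved in the last picture, and no verdict came back.

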